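# Tap the taper-shank knob into a box lid and lid the box

### The job

Fit the straight-sided, flat-topped wooden knob from the rack to the round lid lying on the sprung work rest: put its tapered shank in the lid's hole and press or tap it gently home, shoulder flush with the lid, so that friction alone holds it. Then lift the lid by its new knob, set it squarely on the open round box and let go. Leave the other knobs in the rack, and the rest of the bench as it is.

Things in the scene. Friction and masses are not known exactly. Their poses are not given: they have to be found in the camera images.
- knob: turned wooden knob, 60 g, upright in any one of the rack's holes, shank down. Origin: lower tip of the shank; z up its axis; round. From the tip up: tapered shank 24 mm long, 12 mm diameter at the tip, 18 at the shoulder; collar 34 mm diameter to 29 mm; neck 20 mm; straight cylindrical head 32 mm diameter from 42 to 70 mm (grip here), flat top. The ball and mushroom-headed knobs are not wanted
- knob_shoulder (a point): centre of the flat underside of the knob's collar, 24 mm above the shank's tip on the axis; flush with lid_mouth when the knob is home
- knob_top (a point): centre of the knob's flat top, 70 mm above the tip
- rack: fixed wooden block 70 mm (x) by 200 mm (y) by 30 mm high with three 20 mm through holes in a row along its y axis, 65 mm apart, the middle one at its centre. Origin: centre of its underside, on the bench. Three knobs stand in it, their shoulders on its top face, 30 mm up
- lid: loose round wooden lid, 0.24 kg, right way up on the work rest. Origin: centre of its underside; z up. From below: tongue 88 mm diameter, 16 mm thick, then flange 120 mm diameter, 10 mm thick. An upright hole in its middle. It splits if pressed on the rest with more than 30 N. Knob fully home, the joint resists a pull of about 5 N; barely pushed in, the knob pulls straight out
- lid_mouth (a point): centre of the hole in the lid's top face, 26 mm above its underside. Hole 22 mm wide, funnelling at 4 to 9 mm depth into a tapered socket of four sprung staves. The shank enters about 12 mm freely, then wedges for the last 12 mm, the force growing to 9 to 13 N (unknown friction) until the shoulder meets the lid and it stops hard. It stays where pushed
- lid_seat (a point): centre of the plane of the flange's underside, 16 mm above the lid's underside; this plane lies on the box's rim when the lid is on
- rest_top (a point): top centre of the work rest's 104 mm square sprung frame, unloaded, 60 mm above the bench. Pressed, it gives straight down from about 1 N on, 0.3 N more per mm, then lands on a firm stop (20 N per mm). The stop lies 1 to 21 mm down, set anew each time and out of sight under the lid. It springs back up when let go
- round_box: open round wooden box, loose, 0.7 kg, 110 mm outside diameter, 98 mm inside, 70 mm high. Origin: centre of its underside, on the bench. The lid's tongue goes into it with 5 mm to spare all round. Work rest and box may change places
- box_rim (a point): centre of the box's mouth in the plane of its rim, 70 mm above the bench
- rest: base of the sprung work rest: fixed square steel plate 110 mm wide, 10 mm thick, carrying the sprung aluminium frame on which the lid lies. Origin: centre of its underside, on the bench
There are look-alikes about, which are no part of the job. What is shaped like the round_box but pink or red is not meant.

How it is judged:
On the way, in this order (a step that is already met when the one before it is completed fails the run):
1. the knob is home in the lid, shoulder flush, while the lid lies on the work rest (distance between knob_shoulder and lid_mouth below 0.0018 m and angle between the z axis of knob and the z axis of lid, either way round below 0.06 rad and distance between lid_mouth and rest_top below 0.05 m), for 0.2 s.
2. the lid is carried clear of the work rest, hanging from the knob alone (height (world z) of lid above 0.085 m and distance between knob_shoulder and lid_mouth below 0.0018 m and contact force between the fingers and lid below 0.3 N and contact force between the fingers and knob above 1 N), for 0.2 s.
At the end, for the whole second after the job is handed in: The knob sits home in the lid (shoulder within 1.8 mm of the lid's top at the hole, upright within 0.06 rad) and the lid lies level on the rim of the upright round box (flange within 2 mm of the rim, centred within 7.5 mm, tilt under 0.04 rad), at rest and released (distance between lid_seat and box_rim below 0.0075 m and z of lid_seat in the frame of box_rim between -0.002 and 0.002 m and angle between each of lid, round_box's own z axis and vertical below 0.04 rad and distance between knob_shoulder and lid_mouth below 0.0018 m and angle between the z axis of knob and the z axis of lid, either way round below 0.06 rad and height (world z) of round_box below 0.004 m and linear speed of each of lid, knob below 0.02 m/s); the robot touches nothing.
It fails at once if the lid is pressed on the work rest with more than 30 N: it splits (contact force between lid and rest above 30 N).
It fails at once if the lid is slammed or pressed on the box with more than 40 N (contact force between lid and round_box above 40 N).
It fails at once if the box is pushed more than 40 mm from its place (distance of round_box from where it was at the start of the episode above 0.04 m).
It fails at once if another knob is taken out of the rack (distance of any of ball_knob, mushroom_knob from where it was at the start of the episode above 0.015 m).
It fails at once if a thing on the bench is knocked about (distance of any of spray_bottle, wax_tin, sanding_block from where it was at the start of the episode above 0.03 m or distance of any of brush, screwdriver from where it was at the start of the episode above 0.04 m).
It also fails if it takes over 64 s, if anything falls off the work surface, if the arm or the gripper's body presses on something with over 40 N, if the wrist force passes 120 N, or if a joint passes its speed limit or range.

### The arm

A 7-joint arm with a two-finger parallel gripper is mounted at the origin on the work surface. World frame = base frame: x ahead of the robot, y to its left, z up, the work surface at z = 0. Lengths are in m, angles in rad, forces in N, time in s.
With the tool pointing down it reaches from about 0.4 to 0.925 m from the base axis. Payload 4.1 kg.
Tool frame: the origin (TCP) lies midway between the tips of the shut fingers; the grasp point (between the pads) lies 19 mm behind it; y points along the fingers, z is the direction in which the jaws open and shut, and the axes are right-handed (so a half turn about y gives the same grasp; the last joint's range is limited). The gripper opens to 85 mm and grips with 20 to 120 N. Pads are 22 mm wide; open, the fingers measure 114 mm over their backs; the gripper's body (76 mm by 85 mm) begins 54 mm behind the grasp point. The pads swing forward as they close: fully open they stand 13 mm farther back than shut.
Start: joints at [1.026, 0.398, 0.045, 1.537, -0.019, 1.207, -0.051], TCP at [0.28, -0.586, 0.198] pointing down, gripper open.
Joint ranges: [-2.82, 2.82], [-0.49, 2.23], [-1.37, 1.46], [0, 2.46], [-1.36, 4.5], [0.23, 2], [-2.94, 2.94]. Speed limits (rad/s): [2.57, 2.57, 3.14, 3.14, 3.14, 3.14, 3.14].

### API

Orientations are given as a rotation vector (axis times angle).
In Python, from workcell import readout, read_camera, order gives the robot as it stands.
- The arm moves only by the shell command python3 -m pendant 'ROWS'. ROWS is JSON, a list that holds one entry, the list of rows, each a list of 5 numbers: the opening, from -1 (shut) to 1 (fully open), then the shift along the tool's x, y, z as a fraction of full scale, then the turn about the tool's y as a fraction of full scale. A call has exactly 8 rows; each row shifts and turns the commanded pose from where the row before left it, along the tool's axes as they then stand; what a row does not reach is not made up. Full scale, the value 1, is 0.12 m for a shift and 2 rad for a turn. A row lasts 1/8 s, in which the tool goes at most 62.5 mm and 10.7 degrees, less where a joint would pass 70% of its speed; a pose out of reach is approached as far as the arm can. A call with a number of a shift or a turn outside -1 to 1 is refused whole. A call with a gripper value outside its range is refused whole. The fingers move at their own pace and stop on an object; the grip force is fixed at half the most. Time passes only in rows, so rows that do not move let the fingers close, or fill a call up. It gives the time, the measured TCP pose, the force and the opening at its end, in the units of the state.
- readout.observe(): the state, without advancing time (a new reading comes with each control period).
- read_camera(name): name is "scene" or "side" or "wrist"; returns a dict with "img" (420x560x3 uint8, blue, green, red), "fov_y" (degrees; the focal length in pixels is half the picture's height over the tangent of half this angle, whatever the lens; pixels are square), "cx", "cy" (the principal point, pixels), "xyz" and "orientation" of the camera in the world; the wrist camera has in their place "tool_from_camera" (4x4, takes a point from camera to tool coordinates, whose origin is the TCP and whose axes are the tool frame's). Camera axes: x right, y up, looking along -z (the intrinsics and any distortion apply to the point x, -y, -z); pixel columns grow to the right and rows downward; lengths in m; the calibration is good to about 2 mm. The wrist camera is an equidistant fisheye: a pixel r from the principal point sees the ray r / f radians off the axis. A picture is of the moment at which its call begins: read the wrist's pose just before it. There is no depth.
- order.sign_off(): hands the job in, once; it reports no verdict.
The state is a dict: "time_s": time; "qpos": joint angles; "joint_velocities": joint speeds; "joint_torque": joint torques, N m; "tcp_pos": TCP position; "ee_rot": TCP orientation; "ft_force": force on the tool from outside, world axes, zero at the start; "ft_torque": the same for the moment, N m; "gripper_width": opening from 0.0 (shut) to 1.0 (fully open).
Only numpy, scipy, OpenCV 4.12 (cv2) and the standard library are available. Lean on these libraries where they do the work, as an engineer would, in place of code of your own. Each camera call takes 0.05 s, during which the arm holds its last target.

## Working session

There is one attempt and no reset: what is moved stays moved. The work goes in short steps, Python scripts to look and compute and a shell command to move; the robot and the scene stay as the last step left them, time stands still between calls to the robot, and variables do not carry over. Pictures are saved under pics/ and viewed, and the job is handed in when it is done.

```bash
ls; mkdir -p pics
python3 - <<'E'
from workcell import readout, read_camera
import cv2
s=readout.observe(); print({k:(v if not hasattr(v,'__len__') else [round(float(x),3) for x in v]) for k,v in s.items()})
for n in ["scene","side","wrist"]:
    c=read_camera(n); cv2.imwrite(f"pics/{n}0.png",c["img"]); print(n,{k:v for k,v in c.items() if k!="img"})
E
```

```text
pics
{'time_s': 0.0, 'qpos': [1.026, 0.399, 0.045, 1.538, -0.019, 1.207, -0.051], 'joint_velocities': [-0.002, 0.0, -0.001, 0.001, 0.001, -0.001, 0.0], 'joint_torque': [0.0, -47.513, 1.365, -25.422, 0.012, 0.009, -0.0], 'tcp_pos': [0.28, -0.586, 0.197], 'ee_rot': [-0.448, 1.976, -1.972], 'ft_force': [0.368, -0.441, 0.433], 'ft_torque': [-0.005, 0.011, 0.037], 'gripper_width': 0.9988119541310815}
scene {'fov_y': 43.99334121714835, 'cx': 281.1719707647858, 'cy': 207.53396118263544, 'xyz': array([1.28150879, 0.16343048, 0.70267821]), 'orientation': array([0.62636442, 0.81760632, 1.67995927])}
side {'fov_y': 49.406064025475914, 'cx': 275.12351639785027, 'cy': 211.77819044692487, 'xyz': array([0.10015548, 0.38395616, 0.82147881]), 'orientation': array([ 0.29922741, -0.7836492 , -2.28201618])}
wrist {'fov_y': 65.70646984690485, 'cx': 280.70424590189674, 'cy': 208.47618898937992, 'tool_from_camera': array([[ 2.98206734e-04, -9.62004328e-01, -2.73034035e-01,
        -6.97793962e-02],
       [-1.62968594e-03,  2.73033217e-01, -9.62003226e-01,
        -1.75988257e-01],
       [ 9.99998628e-01,  7.31835566e-04, -1.48634458e-03,
         8.99220503e-04],
       [ 0.00000000e+00,  0.00000000e+00,  0.00000000e+00,
         1.00000000e+00]])}
```

View pics/scene0.png

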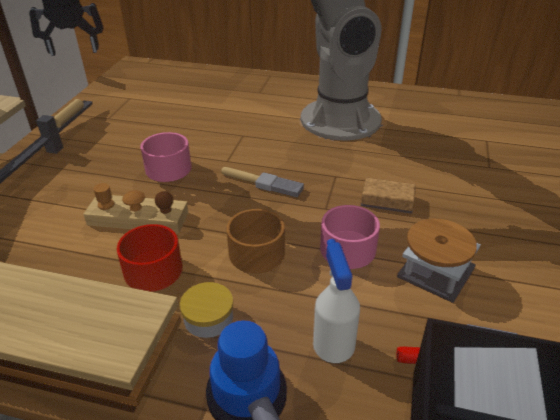

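View pics/side0.png

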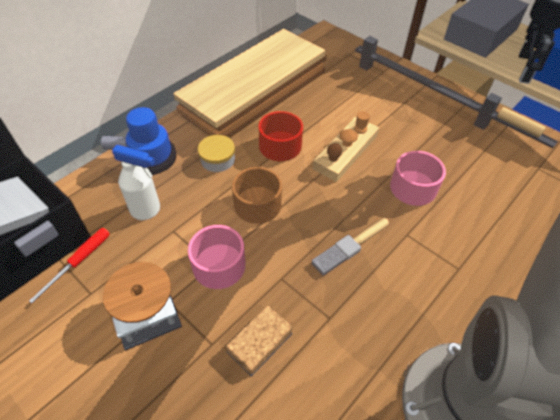

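View pics/wrist0.png

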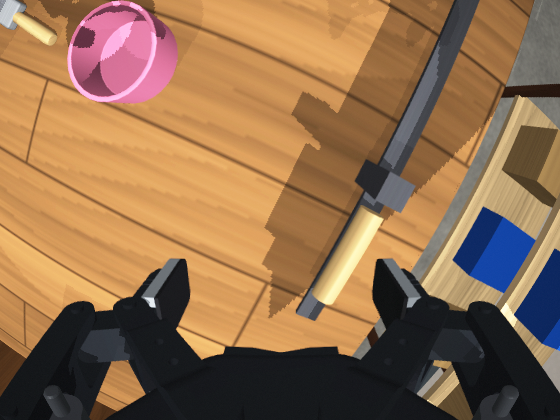

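```bash
cat > h.py <<'E'
import numpy as np, cv2
from scipy.spatial.transform import Rotation as R
from workcell import readout, read_camera
np.set_printoptions(precision=4,suppress=True)
class Cam:
    def __init__(s,name):
        st=readout.observe(); c=read_camera(name); s.img=c["img"]; s.name=name
        s.f=s.img.shape[0]/2/np.tan(np.radians(c["fov_y"])/2); s.cx,s.cy=c["cx"],c["cy"]
        if name=="wrist":
            T=np.eye(4);T[:3,:3]=R.from_rotvec(st["ee_rot"]).as_matrix();T[:3,3]=st["tcp_pos"]
            M=T@c["tool_from_camera"]; s.Rm=M[:3,:3]; s.o=M[:3,3]
        else:
            s.Rm=R.from_rotvec(c["orientation"]).as_matrix(); s.o=np.array(c["xyz"])
    def ray(s,u,v):
        a,b=u-s.cx,v-s.cy
        if s.name=="wrist":
            r=np.hypot(a,b); t=r/s.f; k=np.sin(t)/max(r,1e-9); d=np.array([a*k,-b*k,-np.cos(t)])
        else:
            d=np.array([a/s.f,-b/s.f,-1.]); d/=np.linalg.norm(d)
        return s.Rm@d
    def plane(s,u,v,z):
        d=s.ray(u,v); return s.o+d*(z-s.o[2])/d[2]
    def proj(s,p):
        q=s.Rm.T@(np.asarray(p)-s.o); x,y,z=q[0],-q[1],-q[2]
        if s.name=="wrist":
            h=np.hypot(x,y); t=np.arctan2(h,z); return np.array([s.cx+s.f*t*x/h,s.cy+s.f*t*y/h])
        return np.array([s.cx+s.f*x/z,s.cy+s.f*y/z])
def crop(img,x0,y0,x1,y1,k,fn):
    cv2.imwrite(fn,cv2.resize(img[y0:y1,x0:x1],None,fx=k,fy=k,interpolation=cv2.INTER_CUBIC))
E
python3 - <<'E'
from h import *
a=cv2.imread("pics/scene0.png");b=cv2.imread("pics/side0.png")
f=lambda i,x0,y0,x1,y1:cv2.resize(i[y0:y1,x0:x1],(390,290),interpolation=cv2.INTER_CUBIC)
o=np.vstack([np.hstack([f(a,80,165,200,254),f(b,300,100,400,174)]),np.hstack([f(a,390,210,490,284),f(b,90,250,190,324)])])
cv2.imwrite("pics/crop1.png",o)
E
```

```text
(no output)
```

View pics/crop1.png

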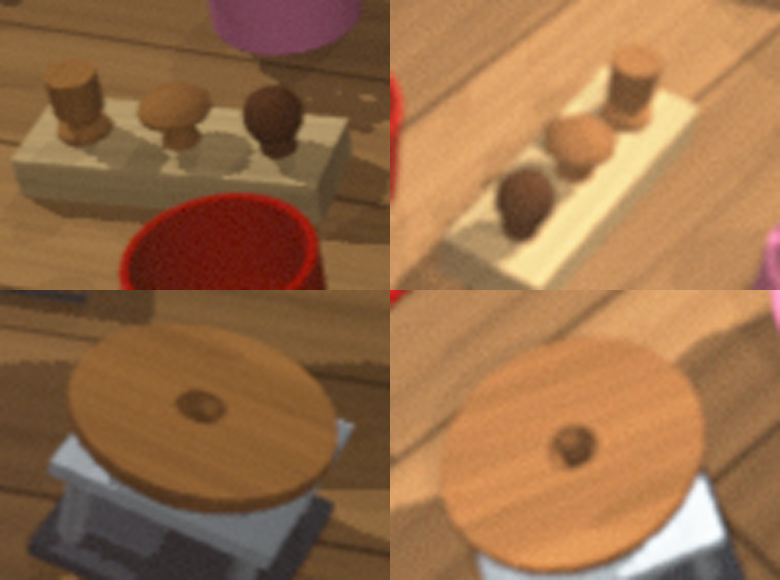

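Straight knob: scene (103,187), distinguished from mushroom (134,202) and ball (164,202). Brown round box (256,240), as against pink (166,157) and (349,237) and red (150,257). Lid at (441,241). The crop confirms the flat-topped cylinder at the rack's far-left end.

Run:
```python
from h import *
S=Cam("scene");D=Cam("side")
def tri(a,b):
    d1,d2=S.ray(*a),D.ray(*b)
    A=np.stack([d1,-d2],1); t=np.linalg.lstsq(A,D.o-S.o,rcond=None)[0]
    p,q=S.o+d1*t[0],D.o+d2*t[1]; return (p+q)/2,np.linalg.norm(p-q)
a,b=(102.5,187.2),(363.3,115.9)
print("knobtop",tri(a,b),S.plane(*a,.076),D.plane(*b,.076))
a,b=(441.5,239.7),(136.9,289.7)
print("lid",tri(a,b),S.plane(*a,.086),D.plane(*b,.086))
# box rim + lid outline masks
f=lambda i,x0,y0,x1,y1:cv2.resize(i[y0:y1,x0:x1],(390,290),interpolation=cv2.INTER_CUBIC)
o=np.vstack([np.hstack([f(S.img,210,200,310,274),f(D.img,210,150,310,224)])])
cv2.imwrite("pics/crop2.png",o)
```

```text
knobtop (array([ 0.5363, -0.4116,  0.0743]), np.float64(0.0009630700360350662)) [ 0.5388 -0.4094  0.076 ] [ 0.5355 -0.4105  0.076 ]
lid (array([0.5456, 0.2637, 0.0843]), np.float64(0.0010745298778014041)) [0.5477 0.264  0.086 ] [0.5446 0.2635 0.086 ]
```

View pics/crop2.png

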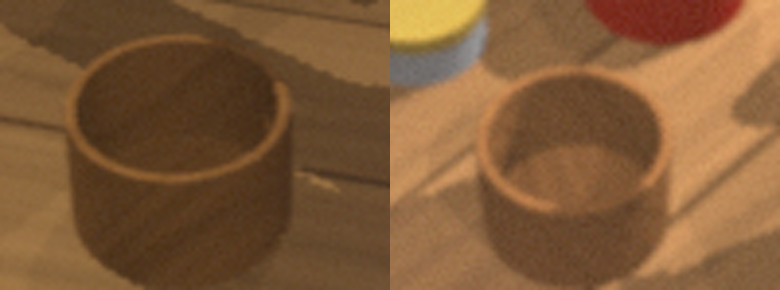

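Run:
```python
from h import *
from scipy.optimize import least_squares
S=Cam("scene");D=Cam("side")
for C,x0,y0,pts in [(S,210,200,[(66,112),(293,108),(180,36),(178,183)]),(D,210,150,[(88,150),(280,140),(190,67),(178,214)])]:
    P=np.array([C.plane(x0+u/3.9,y0+v/3.92,.07)[:2] for u,v in pts])
    r=least_squares(lambda q:np.linalg.norm(P-q[:2],axis=1)-.055,P.mean(0)); print(r.x,r.fun)
s=readout.observe(); Rm=R.from_rotvec(s["ee_rot"]).as_matrix(); print(s["tcp_pos"],s["time_s"]); print(Rm)
# rack axis direction: ball and mushroom necks
for u,v in [(103,187),(134,202),(164,202)]: print(S.plane(u,v,.065))
```

```text
[ 0.5765 -0.07  ] [-0.0006 -0.0006 -0.0011 -0.001 ]
[ 0.5715 -0.072 ] [-0.0012 -0.0012 -0.001  -0.0008]
[ 0.2802 -0.5864  0.1982] 0.35
[[-0.9023 -0.0002  0.4312]
 [-0.4312  0.0003 -0.9023]
 [ 0.0001 -1.     -0.0003]]
[ 0.5249 -0.4188  0.065 ]
[ 0.556  -0.3321  0.065 ]
[ 0.5414 -0.2734  0.065 ]
```

```bash
python3 -m pendant '[[[1,0,0,0,-0.08],[1,0,0,0,-0.08],[1,0,0,0,-0.08],[1,0,0,0,-0.08],[1,0,0,0,-0.08],[1,0,0,0,-0.08],[1,0,0,0,-0.08],[1,0,0,0,0]]]'
python3 - <<'E'
from h import *
S=Cam("scene"); s=readout.observe(); print(R.from_rotvec(s["ee_rot"]).as_matrix(),s["qpos"])
print("red rim L,R,T", [S.plane(u,v,.07) for u,v in [(119,247),(181,247),(150,229)]])
E
```

```text
time_s: 1.35
tcp_pos: [0.2802, -0.5865, 0.1984]
ee_rot: [-1.206, 1.214, -1.214]
ft_force: [-0.3, -0.3, -0.8]
gripper_width: 1.002
[[-0.0078  0.0001  1.    ]
 [-1.      0.     -0.0078]
 [-0.     -1.      0.0001]] [ 1.1765  0.4012 -0.1594  1.532   0.0661  1.2136  0.9986]
red rim L,R,T [array([ 0.6889, -0.293 ,  0.07  ]), array([ 0.6618, -0.1849,  0.07  ]), array([ 0.6298, -0.2608,  0.07  ])]
```

```bash
python3 -m pendant '[[[1,-0.21,0,0.305,0],[1,-0.21,0,0.305,0],[1,-0.21,0,0.305,0],[1,-0.21,0,0.305,0],[1,-0.21,0,0.305,0],[1,-0.21,0,0.305,0],[1,-0.2,0,0.305,0],[1,0,0,0,0]]]'
python3 - <<'E'
from h import *
W=Cam("wrist"); cv2.imwrite("pics/w1.png",W.img); s=readout.observe(); print(s["tcp_pos"],W.proj([.5365,-.411,.076]))
E
```

```text
time_s: 2.4
tcp_pos: [0.5418, -0.4076, 0.1983]
ee_rot: [-1.206, 1.208, -1.208]
ft_force: [0.3, -0.0, 0.4]
gripper_width: 0.999
[ 0.5391 -0.4105  0.1982] [273.6208 195.4909]
```

View pics/w1.png

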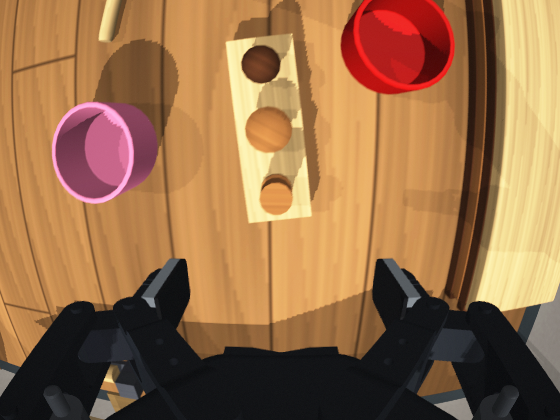

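The wrist view shows the straight knob at (276,199), mushroom (269,130), ball (261,63); red box is well clear.

Run:
```python
from h import *
W=Cam("wrist"); s=readout.observe(); print(s["tcp_pos"],s["time_s"])
crop(W.img,225,160,325,235,6,"pics/w1c.png")
for p in [(276,198),(277,199)]: print(W.plane(*p,.076))
```

```text
[ 0.5373 -0.4125  0.1982] 2.5
[ 0.5358 -0.4166  0.076 ]
[ 0.5367 -0.4176  0.076 ]
```

View pics/w1c.png

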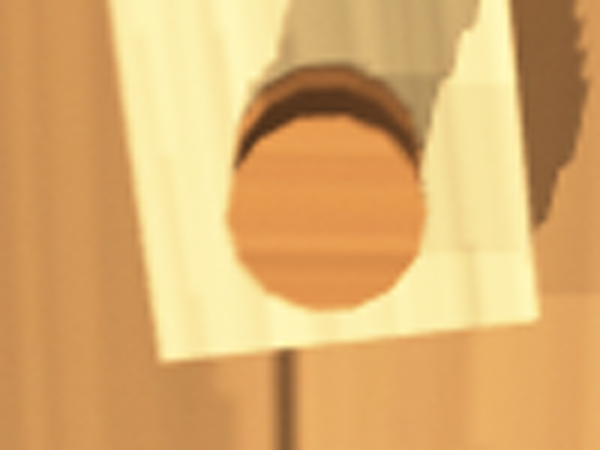

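Run:
```python
from h import *
for i in range(2):
    W=Cam("wrist"); s=readout.observe(); print(s["tcp_pos"],s["time_s"])
    hsv=cv2.cvtColor(W.img,cv2.COLOR_BGR2HSV)
    m=((hsv[...,0]<17)&(hsv[...,1]>140)&(hsv[...,2]>200)).astype(np.uint8); m[:150]=0;m[240:]=0;m[:,:235]=0;m[:,:]=m; m[:,305:]=0
    m=cv2.morphologyEx(m,cv2.MORPH_OPEN,np.ones((3,3)))
    c=max(cv2.findContours(m,0,1)[0],key=cv2.contourArea); (u,v),r=cv2.minEnclosingCircle(c); print(u,v,r,cv2.boundingRect(c)); print(W.plane(u,v,.076))
```

```text
[ 0.5363 -0.4137  0.1983] 2.55
244.5 194.5 45.502845764160156 (235, 150, 20, 90)
[ 0.504  -0.4151  0.076 ]
[ 0.5359 -0.4141  0.1983] 2.6
245.0 194.5 45.60985565185547 (235, 150, 21, 90)
[ 0.5034 -0.4163  0.076 ]
```

Run:
```python
from h import *
W=Cam("wrist"); s=readout.observe(); print(s["tcp_pos"],s["time_s"])
crop(W.img,225,160,325,235,6,"pics/w1d.png")
for p in [(279.5,195.3)]: print(W.plane(*p,.076))
```

```text
[ 0.5358 -0.4143  0.1984] 2.65
[ 0.5357 -0.4178  0.076 ]
```

View pics/w1d.png

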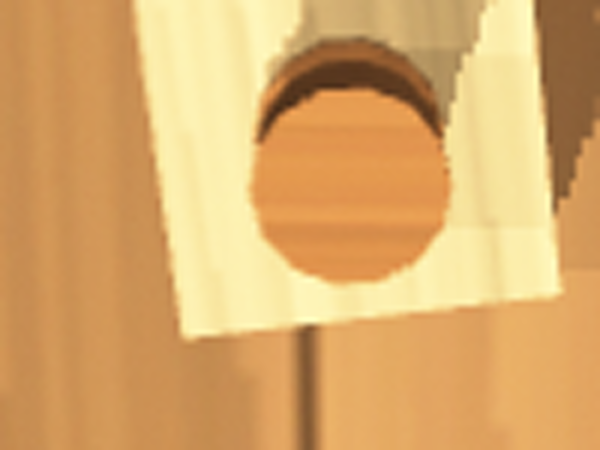

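```bash
python3 -m pendant '[[[1,-0.017,0.24,0.018,0],[1,0,0.24,0,0],[1,0,0.24,0,0],[1,0,0.24,0,0],[1,0,0.22,0,0],[1,0,0.1,0,0],[1,0,0.05,0,0],[1,0,0,0,0]]]'
python3 - <<'E'
from h import *
W=Cam("wrist"); cv2.imwrite("pics/w2.png",W.img); s=readout.observe(); print(s["tcp_pos"],s["time_s"])
E
```

```text
time_s: 3.65
tcp_pos: [0.5397, -0.4111, 0.0394]
ee_rot: [-1.207, 1.213, -1.214]
ft_force: [-0.1, -0.5, 0.3]
gripper_width: 0.998
[ 0.54   -0.4111  0.0398] 3.7
```

View pics/w2.png

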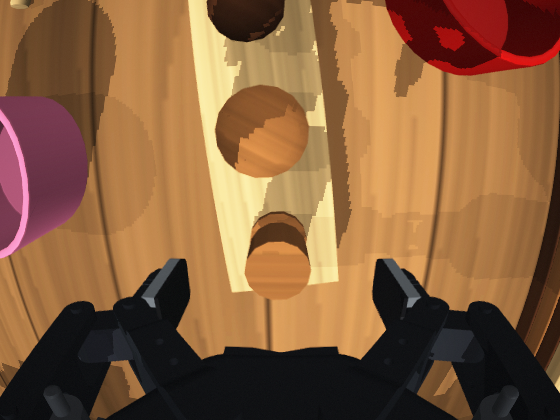

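Run:
```python
from h import *
W=Cam("wrist"); s=readout.observe(); print(s["tcp_pos"]); p=np.array(s["tcp_pos"]); print(W.plane(277.7,270.5,.076)-p)
crop(W.img,230,200,330,310,5,"pics/w2c.png")
```

```text
[ 0.5402 -0.4111  0.04  ]
[-0.0008 -0.002   0.036 ]
```

View pics/w2c.png

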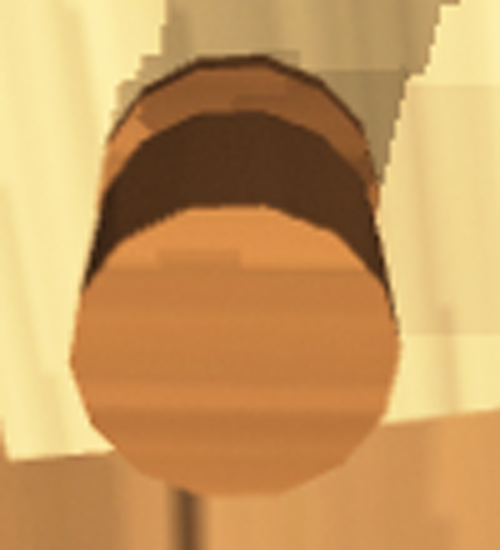

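```bash
python3 -m pendant '[[[1,0.013,0,-0.01,0],[1,0,0,0,0],[-1,0,0,0,0],[-1,0,0,0,0],[-1,0,0,0,0],[-1,0,0,0,0],[-1,0,0,0,0],[-1,0,0,0,0]]]'
python3 - <<'E'
from h import *
W=Cam("wrist"); cv2.imwrite("pics/w3.png",W.img); s=readout.observe(); print(s["tcp_pos"],s["time_s"],s["gripper_width"],s["ft_force"])
E
```

```text
time_s: 4.75
tcp_pos: [0.5384, -0.4122, 0.0392]
ee_rot: [-1.207, 1.213, -1.213]
ft_force: [-1.3, 0.6, 4.0]
gripper_width: 0.325
[ 0.5384 -0.4122  0.0393] 4.8 0.3291183785515572 [-2.2359  0.3456  5.2867]
```

View pics/w3.png

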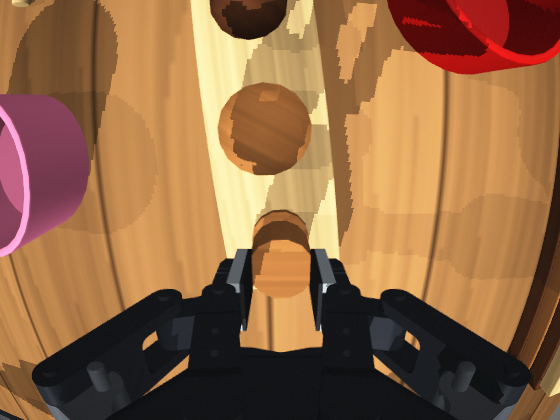

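```bash
python3 -m pendant '[[[-1,0,-0.05,0,0],[-1,0,-0.15,0,0],[-1,0,-0.25,0,0],[-1,0,-0.25,0,0],[-1,0,-0.25,0,0],[-1,0,-0.25,0,0],[-1,0,-0.1,0,0],[-1,0,0,0,0]]]'
python3 - <<'E'
from h import *
S=Cam("scene"); print(S.plane(335,345,0),S.plane(340,265,.17))
W=Cam("wrist"); cv2.imwrite("pics/w4.png",W.img); s=readout.observe(); print(s["tcp_pos"],s["time_s"],s["gripper_width"],s["ft_force"]); print(R.from_rotvec(s["ee_rot"]).as_matrix())
E
```

```text
time_s: 5.8
tcp_pos: [0.5388, -0.4123, 0.1958]
ee_rot: [-1.207, 1.211, -1.214]
ft_force: [0.5, -0.2, -0.8]
gripper_width: 0.325
[0.7512 0.1137 0.    ] [0.7395 0.1089 0.17  ]
[ 0.5376 -0.4116  0.1936] 5.9 0.32203666096814726 [ 0.503   1.7015 -0.5883]
[[-0.0048 -0.0018  1.    ]
 [-1.      0.0011 -0.0048]
 [-0.0011 -1.     -0.0018]]
```

View pics/w4.png

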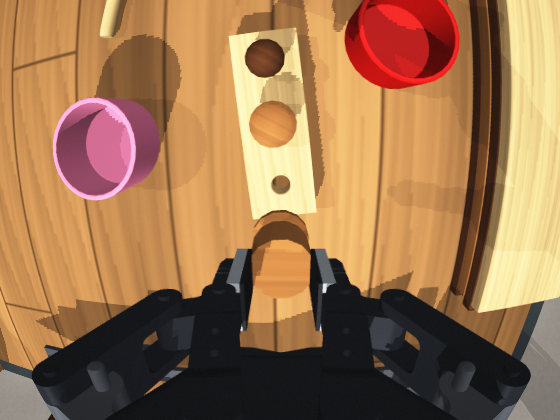

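```bash
python3 -m pendant '[[[-1,-0.2,0,0.02,0],[-1,-0.4,0,0.02,0],[-1,-0.4,0,0,0],[-1,-0.4,0,0,0],[-1,-0.4,0,0,0],[-1,-0.4,0,0,0],[-1,-0.4,0,0,0],[-1,-0.4,0,0,0]]]'
python3 -m pendant '[[[-1,-0.4,0,0,0],[-1,-0.4,0,0,0],[-1,-0.4,0,0,0],[-1,-0.4,0,0,0],[-1,-0.4,0,0,0],[-1,-0.2,0,0,0],[-1,0,0,0,0],[-1,0,0,0,0]]]'
python3 - <<'E'
from h import *
s0=readout.observe();S=Cam("scene");D=Cam("side")
W=Cam("wrist"); cv2.imwrite("pics/w5.png",W.img); s=readout.observe(); print(s["tcp_pos"],s["time_s"],s["gripper_width"],s["ft_force"])
f=lambda i,x0,y0,x1,y1:cv2.resize(i[y0:y1,x0:x1],(390,390),interpolation=cv2.INTER_CUBIC)
cv2.imwrite("pics/c5.png",np.hstack([f(S.img,360,110,520,270),f(D.img,70,180,230,340)]))
E
```

```text
time_s: 6.9
tcp_pos: [0.5435, -0.0485, 0.194]
ee_rot: [-1.209, 1.213, -1.21]
ft_force: [1.3, 0.4, 0.3]
gripper_width: 0.324
time_s: 7.9
tcp_pos: [0.5455, 0.2108, 0.1941]
ee_rot: [-1.209, 1.213, -1.214]
ft_force: [1.1, -0.0, -0.1]
gripper_width: 0.32
[0.5463 0.2101 0.1945] 8.05 0.32050029913365896 [-0.281  -1.0092 -0.085 ]
```

View pics/w5.png

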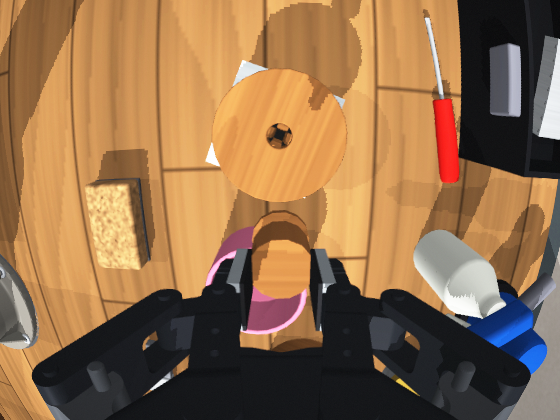

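View pics/c5.png

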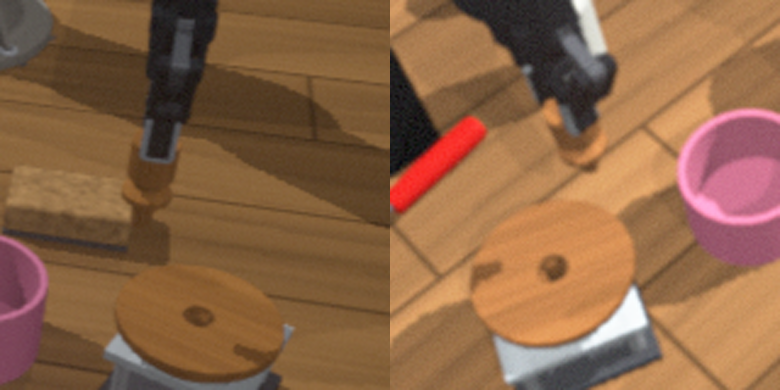

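Run:
```python
from h import *
W=Cam("wrist"); s=readout.observe(); p=np.array(s["tcp_pos"]); print(p,s["time_s"])
crop(W.img,230,90,330,165,6,"pics/w5h.png");crop(W.img,230,205,330,305,5,"pics/w5k.png")
for q in [(279.5,135.5)]: print("hole",W.plane(*q,.086))
for q in [(281,267),(281,270)]: print("top",W.plane(*q,p[2]+.037)-p)
```

```text
[0.5464 0.2103 0.1947] 8.1
hole [0.5467 0.2634 0.086 ]
top [0.001 0.    0.037]
top [ 0.001  -0.0016  0.037 ]
```

View pics/w5h.png

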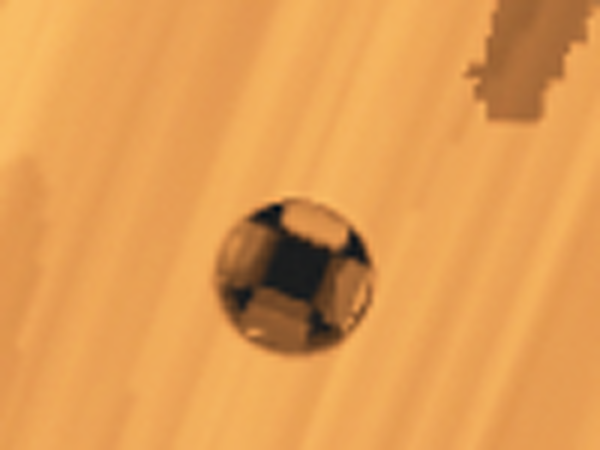

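View pics/w5k.png

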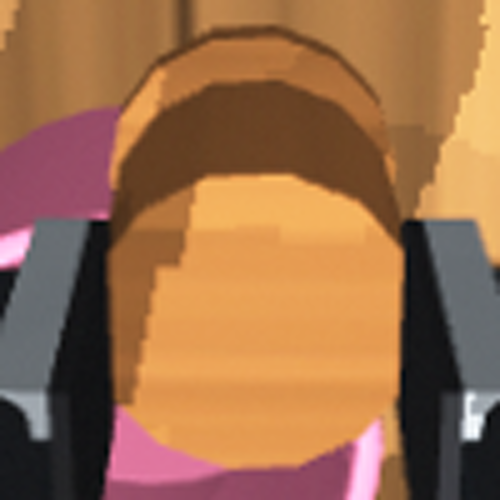

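```bash
python3 -m pendant '[[[-1,-0.2,0,-0.006,0],[-1,-0.2,0,0,0],[-1,-0.047,0,0,0],[-1,0,0.1,0,0],[-1,0,0.2,0,0],[-1,0,0.2,0,0],[-1,0,0.08,0,0],[-1,0,0,0,0]]]'
python3 - <<'E'
from h import *
S=Cam("scene");D=Cam("side")
W=Cam("wrist"); cv2.imwrite("pics/w6.png",W.img); s=readout.observe(); print(s["tcp_pos"],s["time_s"],s["gripper_width"],s["ft_force"])
f=lambda i,x0,y0,x1,y1:cv2.resize(i[y0:y1,x0:x1],(390,390),interpolation=cv2.INTER_CUBIC)
cv2.imwrite("pics/c6.png",np.hstack([f(S.img,390,160,490,260),f(D.img,80,220,180,320)]))
for C in (S,D): print(C.proj([.5467,.2634,.086]))
E
```

```text
time_s: 9.1
tcp_pos: [0.5455, 0.2642, 0.1244]
ee_rot: [-1.208, 1.214, -1.214]
ft_force: [-0.5, 0.0, -0.9]
gripper_width: 0.323
[0.5465 0.2657 0.1262] 9.25 0.3206330396932012 [-0.5932  0.0653 -1.0283]
[441.1593 239.2623]
[136.2162 288.9365]
```

View pics/w6.png

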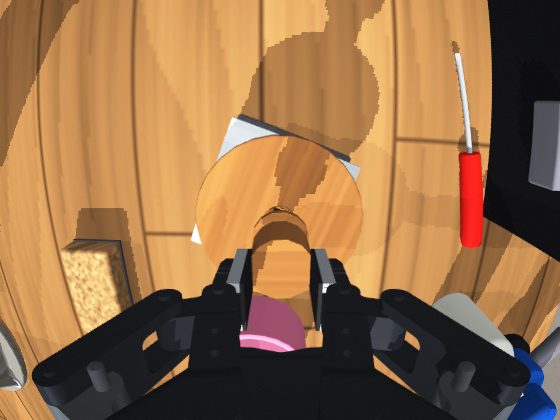

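View pics/c6.png

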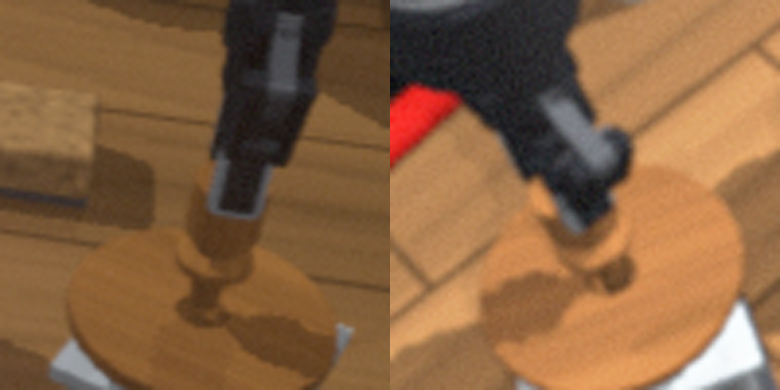

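Run:
```python
from h import *
S=Cam("scene");D=Cam("side"); s=readout.observe(); print(s["tcp_pos"])
h=np.array([.5467,.2634,.086])
for C,x0,y0,ox in((S,390,160,0),(D,80,220,390)):
    for z in(.086,.093): 
        q=C.proj([h[0],h[1],z]); print(C.name,z,q,(q[0]-x0)*3.9+ox,(q[1]-y0)*3.9)
f=lambda i,x0,y0,x1,y1:cv2.resize(i[y0:y1,x0:x1],(390,390),interpolation=cv2.INTER_CUBIC)
cv2.imwrite("pics/c6b.png",np.hstack([f(S.img,415,210,465,260),f(D.img,110,260,160,310)]))
```

```text
[0.5464 0.2658 0.1262]
scene 0.086 [441.1593 239.2623] 199.5210938519206 309.12311918992833
scene 0.093 [441.8951 236.2971] 202.3909744721009 297.5588041107678
side 0.086 [136.2162 288.9365] 609.2433717876005 268.85242618778267
side 0.093 [135.3006 287.0604] 605.6723508199897 261.53550159562855
```

View pics/c6b.png

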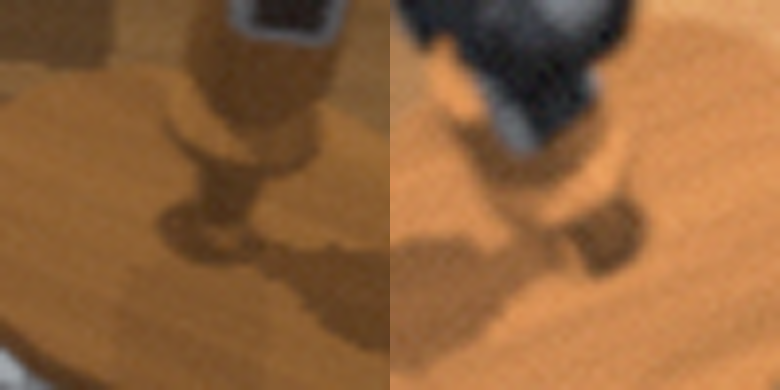

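```bash
python3 -m pendant '[[[-1,0.017,0,-0.005,0],[-1,0,0.03,0,0],[-1,0,0.04,0,0],[-1,0,0.04,0,0],[-1,0,0.03,0,0],[-1,0,0,0,0],[-1,0,0,0,0],[-1,0,0,0,0]]]'
python3 - <<'E'
from h import *
S=Cam("scene");D=Cam("side"); s=readout.observe(); print(s["tcp_pos"],s["ft_force"],s["ft_torque"],s["time_s"])
f=lambda i,x0,y0,x1,y1:cv2.resize(i[y0:y1,x0:x1],(390,390),interpolation=cv2.INTER_CUBIC)
cv2.imwrite("pics/c7.png",np.hstack([f(S.img,415,210,465,260),f(D.img,110,260,160,310)]))
E
```

```text
time_s: 10.35
tcp_pos: [0.5452, 0.2636, 0.1085]
ee_rot: [-1.207, 1.213, -1.213]
ft_force: [0.9, -0.1, -0.5]
gripper_width: 0.324
[0.5451 0.2636 0.1085] [ 0.2639 -0.3367  0.0948] [ 0.0321 -0.0275 -0.0411] 10.45
```

View pics/c7.png

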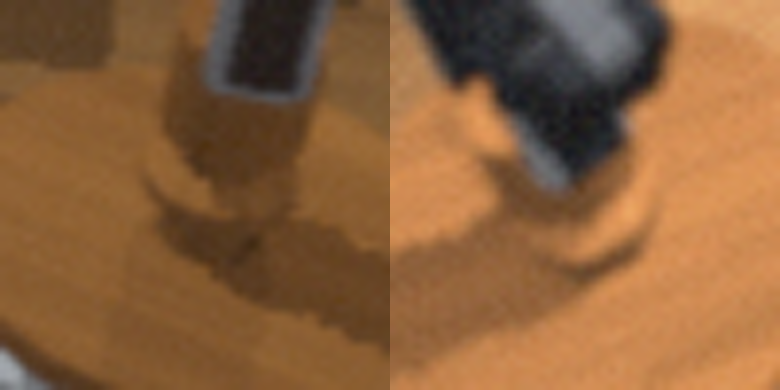

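```bash
python3 -m pendant '[[[-1,0,0.017,0,0],[-1,0,0.017,0,0],[-1,0,0.017,0,0],[-1,0,0,0,0],[-1,0,0,0,0],[-1,0,0,0,0],[-1,0,0,0,0],[-1,0,0,0,0]]]'
python3 -m pendant '[[[-1,0,0.017,0,0],[-1,0,0.017,0,0],[-1,0,0,0,0],[-1,0,0,0,0],[-1,0,0,0,0],[-1,0,0,0,0],[-1,0,0,0,0],[-1,0,0,0,0]]]'
```

```text
time_s: 11.45
tcp_pos: [0.5453, 0.2635, 0.1023]
ee_rot: [-1.207, 1.213, -1.213]
ft_force: [0.1, -0.5, 1.2]
gripper_width: 0.325
time_s: 12.45
tcp_pos: [0.5452, 0.2635, 0.0982]
ee_rot: [-1.207, 1.213, -1.213]
ft_force: [0.0, -0.3, 2.4]
gripper_width: 0.323
```

```bash
python3 -m pendant '[[[-1,0,0.012,0,0],[-1,0,0.013,0,0],[-1,0,0,0,0],[-1,0,0,0,0],[-1,0,0,0,0],[-1,0,0,0,0],[-1,0,0,0,0],[-1,0,0,0,0]]]'
python3 -m pendant '[[[-1,0,0.008,0,0],[-1,0,0.008,0,0],[-1,0,0,0,0],[-1,0,0,0,0],[-1,0,0,0,0],[-1,0,0,0,0],[-1,0,0,0,0],[-1,0,0,0,0]]]'
```

```text
time_s: 13.45
tcp_pos: [0.5452, 0.2635, 0.0952]
ee_rot: [-1.207, 1.213, -1.213]
ft_force: [0.3, 0.6, 2.6]
gripper_width: 0.322
time_s: 14.45
tcp_pos: [0.5451, 0.2635, 0.0933]
ee_rot: [-1.207, 1.213, -1.213]
ft_force: [0.3, 0.0, 4.2]
gripper_width: 0.323
```

```bash
python3 -m pendant '[[[-1,0,0.013,0,0],[-1,0,0.012,0,0],[-1,0,0,0,0],[-1,0,0,0,0],[-1,0,0,0,0],[-1,0,0,0,0],[-1,0,0,0,0],[-1,0,0,0,0]]]'
python3 -m pendant '[[[-1,0,0.013,0,0],[-1,0,0.012,0,0],[-1,0,0,0,0],[-1,0,0,0,0],[-1,0,0,0,0],[-1,0,0,0,0],[-1,0,0,0,0],[-1,0,0,0,0]]]'
```

```text
time_s: 15.45
tcp_pos: [0.5452, 0.2635, 0.0903]
ee_rot: [-1.207, 1.213, -1.213]
ft_force: [0.3, 1.4, 3.6]
gripper_width: 0.324
time_s: 16.45
tcp_pos: [0.5452, 0.2635, 0.0873]
ee_rot: [-1.207, 1.213, -1.213]
ft_force: [0.4, -0.3, 4.4]
gripper_width: 0.322
```

```bash
python3 -m pendant '[[[-1,0,0.013,0,0],[-1,0,0.012,0,0],[-1,0,0,0,0],[-1,0,0,0,0],[-1,0,0,0,0],[-1,0,0,0,0],[-1,0,0,0,0],[-1,0,0,0,0]]]'
python3 - <<'E'
from h import *
S=Cam("scene");D=Cam("side"); s=readout.observe(); print(s["tcp_pos"],s["ft_force"],s["time_s"])
f=lambda i,x0,y0,x1,y1:cv2.resize(i[y0:y1,x0:x1],(390,390),interpolation=cv2.INTER_CUBIC)
cv2.imwrite("pics/c8.png",np.hstack([f(S.img,390,210,490,310),f(D.img,90,250,190,350)]))
E
```

```text
time_s: 17.45
tcp_pos: [0.5452, 0.2636, 0.0844]
ee_rot: [-1.207, 1.213, -1.213]
ft_force: [0.2, 0.5, 4.7]
gripper_width: 0.32
[0.5452 0.2636 0.0844] [0.7869 0.648  5.513 ] 17.55
```

View pics/c8.png

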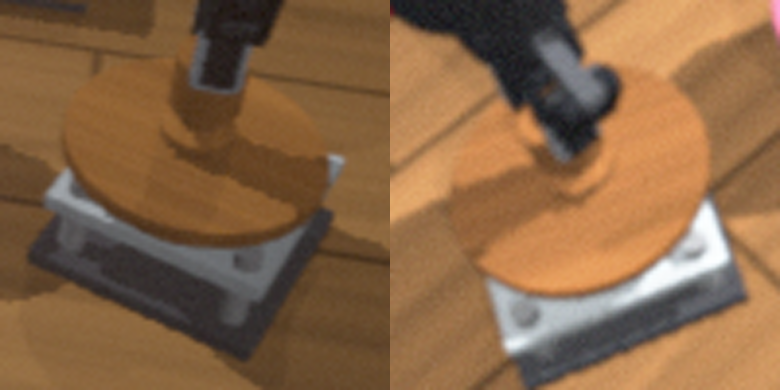

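```bash
python3 -m pendant '[[[-1,0,0.013,0,0],[-1,0,0.012,0,0],[-1,0,0,0,0],[-1,0,0,0,0],[-1,0,0,0,0],[-1,0,0,0,0],[-1,0,0,0,0],[-1,0,0,0,0]]]'
python3 -m pendant '[[[-1,0,0.013,0,0],[-1,0,0.012,0,0],[-1,0,0,0,0],[-1,0,0,0,0],[-1,0,0,0,0],[-1,0,0,0,0],[-1,0,0,0,0],[-1,0,0,0,0]]]'
```

```text
time_s: 18.55
tcp_pos: [0.5452, 0.2637, 0.0815]
ee_rot: [-1.207, 1.213, -1.213]
ft_force: [-0.4, -0.0, 6.2]
gripper_width: 0.323
time_s: 19.55
tcp_pos: [0.5453, 0.2638, 0.0787]
ee_rot: [-1.206, 1.213, -1.213]
ft_force: [0.2, 1.1, 7.0]
gripper_width: 0.32
```

```bash
python3 -m pendant '[[[-1,0,0.008,0,0],[-1,0,0.009,0,0],[-1,0,0,0,0],[-1,0,0,0,0],[-1,0,0,0,0],[-1,0,0,0,0],[-1,0,0,0,0],[-1,0,0,0,0]]]'
python3 - <<'E'
from h import *
S=Cam("scene");D=Cam("side"); s=readout.observe(); print(s["tcp_pos"],s["ft_force"],s["time_s"])
E
```

```text
time_s: 20.55
tcp_pos: [0.5454, 0.2639, 0.0768]
ee_rot: [-1.206, 1.212, -1.213]
ft_force: [0.4, 0.8, 6.9]
gripper_width: 0.324
[0.5454 0.2639 0.0768] [-0.4983  0.7553  7.2296] 20.65
```

```bash
python3 -m pendant '[[[-1,0,0.008,0,0],[-1,0,0.009,0,0],[-1,0,0,0,0],[-1,0,0,0,0],[-1,0,0,0,0],[-1,0,0,0,0],[-1,0,0,0,0],[-1,0,0,0,0]]]'
python3 -m pendant '[[[-1,0,0.008,0,0],[-1,0,0,0,0],[-1,0,0,0,0],[-1,0,0,0,0],[-1,0,0,0,0],[-1,0,0,0,0],[-1,0,0,0,0],[-1,0,0,0,0]]]'
```

```text
time_s: 21.65
tcp_pos: [0.5454, 0.2641, 0.0751]
ee_rot: [-1.206, 1.212, -1.213]
ft_force: [-0.0, 0.9, 9.0]
gripper_width: 0.324
time_s: 22.65
tcp_pos: [0.5455, 0.2643, 0.0746]
ee_rot: [-1.205, 1.212, -1.213]
ft_force: [-1.4, -0.4, 11.5]
gripper_width: 0.327
```

```bash
python3 -m pendant '[[[-1,0,0.007,0,0],[-1,0,0,0,0],[-1,0,0,0,0],[-1,0,0,0,0],[-1,0,0,0,0],[-1,0,0,0,0],[-1,0,0,0,0],[-1,0,0,0,0]]]'
python3 - <<'E'
from h import *
S=Cam("scene");D=Cam("side"); s=readout.observe(); print(s["tcp_pos"],s["ft_force"],s["ft_torque"],s["time_s"])
f=lambda i,x0,y0,x1,y1:cv2.resize(i[y0:y1,x0:x1],(390,390),interpolation=cv2.INTER_CUBIC)
cv2.imwrite("pics/c9.png",np.hstack([f(S.img,410,210,470,270),f(D.img,105,260,165,320)]))
E
```

```text
time_s: 23.65
tcp_pos: [0.5455, 0.2644, 0.0743]
ee_rot: [-1.205, 1.212, -1.213]
ft_force: [-1.3, 0.0, 14.7]
gripper_width: 0.322
[0.5456 0.2644 0.0744] [-2.0478 -0.1382 13.7391] [-0.0466  0.3597 -0.0324] 23.75
```

View pics/c9.png

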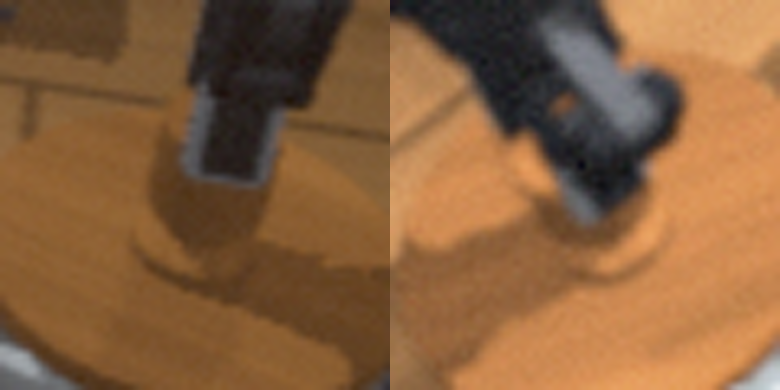

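```bash
python3 -m pendant '[[[-1,0,0.008,0,0],[-1,0,0,0,0],[-1,0,0,0,0],[-1,0,0,0,0],[-1,0,0,0,0],[-1,0,0,0,0],[-1,0,0,0,0],[-1,0,0,0,0]]]'
python3 -m pendant '[[[-1,0,0.006,0,0],[-1,0,0,0,0],[-1,0,0,0,0],[-1,0,0,0,0],[-1,0,0,0,0],[-1,0,0,0,0],[-1,0,0,0,0],[-1,0,0,0,0]]]'
```

```text
time_s: 24.75
tcp_pos: [0.5456, 0.2645, 0.0741]
ee_rot: [-1.205, 1.212, -1.213]
ft_force: [-2.5, -0.7, 17.3]
gripper_width: 0.324
time_s: 25.75
tcp_pos: [0.5457, 0.2646, 0.0739]
ee_rot: [-1.205, 1.212, -1.213]
ft_force: [-4.7, -1.2, 20.5]
gripper_width: 0.324
```

```bash
python3 -m pendant '[[[-1,0,-0.03,0,0],[-1,0,-0.06,0,0],[-1,0,-0.1,0,0],[-1,0,-0.12,0,0],[-1,0,-0.12,0,0],[-1,0,-0.12,0,0],[-1,0,-0.1,0,0],[-1,0,-0.05,0,0]]]'
python3 - <<'E'
from h import *
S=Cam("scene");D=Cam("side"); W=Cam("wrist"); cv2.imwrite("pics/w10.png",W.img); s=readout.observe(); print(s["tcp_pos"],s["ft_force"],s["ft_torque"],s["time_s"])
print(R.from_rotvec(s["ee_rot"]).as_matrix())
f=lambda i,x0,y0,x1,y1:cv2.resize(i[y0:y1,x0:x1],(390,390),interpolation=cv2.INTER_CUBIC)
cv2.imwrite("pics/c10.png",np.hstack([f(S.img,380,140,500,260),f(D.img,70,220,190,340)]))
E
```

```text
time_s: 26.75
tcp_pos: [0.5454, 0.2637, 0.1557]
ee_rot: [-1.206, 1.212, -1.213]
ft_force: [1.0, 1.0, -4.1]
gripper_width: 0.32
[0.5451 0.2635 0.1548] [ 0.0188  0.4061 -3.3013] [0.0317 0.0284 0.0436] 26.9
[[-0.0049  0.0001  1.    ]
 [-1.     -0.0002 -0.0049]
 [ 0.0002 -1.      0.0001]]
```

View pics/c10.png

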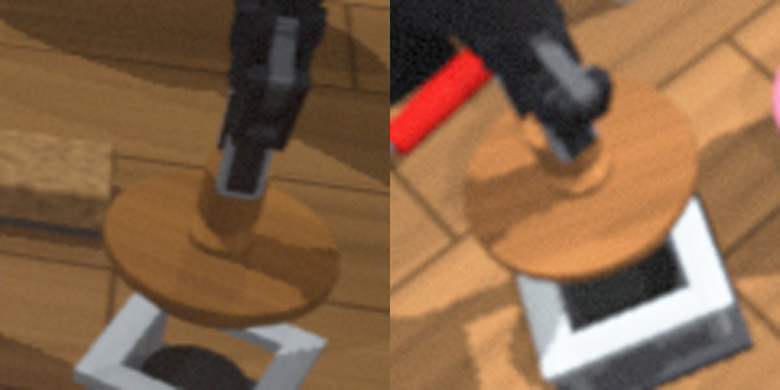

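View pics/w10.png

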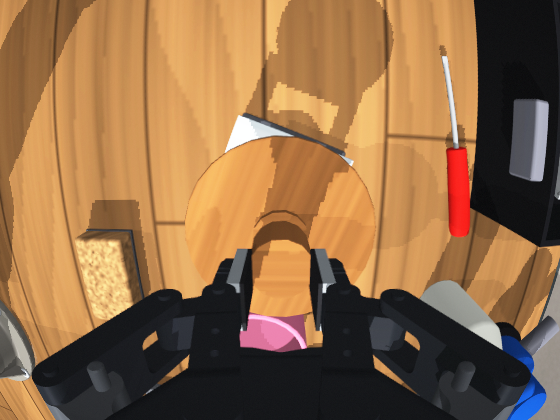

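```bash
python3 -m pendant '[[[-1,0.1,0,0.03,0],[-1,0.2,0,0.04,0],[-1,0.3,0,0.04,0],[-1,0.35,0,0.04,0],[-1,0.35,0,0.04,0],[-1,0.2,0,0.04,0],[-1,0.1,0,0.02,0],[-1,0,0,0,0]]]'
python3 - <<'E'
from h import *
S=Cam("scene");D=Cam("side"); W=Cam("wrist"); cv2.imwrite("pics/w11.png",W.img); s=readout.observe(); print(s["tcp_pos"],s["ft_force"],s["time_s"])
f=lambda i,x0,y0,x1,y1:cv2.resize(i[y0:y1,x0:x1],(390,390),interpolation=cv2.INTER_CUBIC)
cv2.imwrite("pics/c11.png",np.hstack([f(S.img,220,130,380,290),f(D.img,150,140,310,300)]))
E
```

```text
time_s: 27.9
tcp_pos: [0.5741, 0.0704, 0.1544]
ee_rot: [-1.207, 1.214, -1.214]
ft_force: [-0.9, 0.2, -3.2]
gripper_width: 0.322
[0.5739 0.0733 0.1547] [ 0.1779  0.332  -2.4541] 28.05
```

View pics/w11.png

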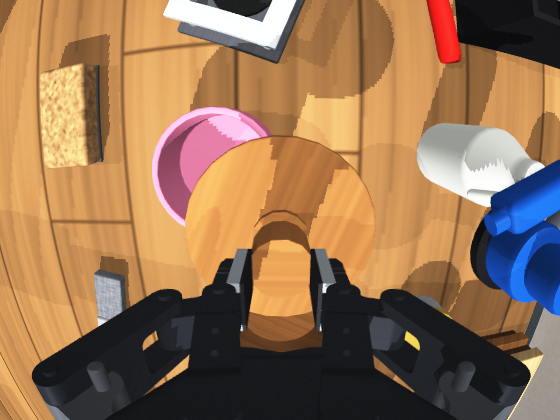

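View pics/c11.png

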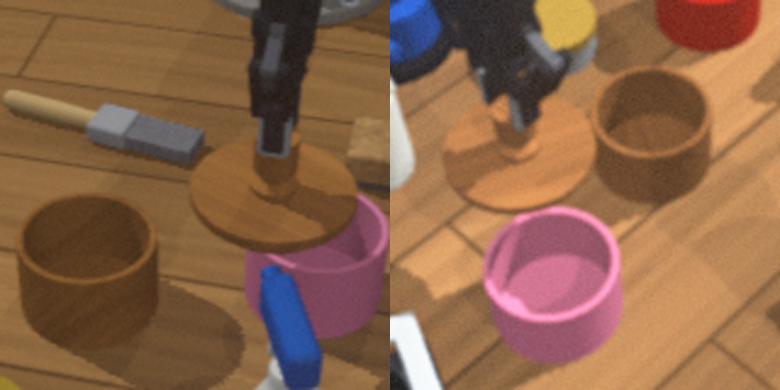

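```bash
python3 -m pendant '[[[-1,0.2,0,0,0],[-1,0.35,0,0,0],[-1,0.4,0,0,0],[-1,0.4,0,0,0],[-1,0.4,0,0,0],[-1,0.35,0,0,0],[-1,0.2,0,0,0],[-1,0.06,0,0,0]]]'
python3 -m pendant '[[[-1,0,0,0,0],[-1,0,0,0,0],[-1,0,0,0,0],[-1,0,0,0,0],[-1,0,0,0,0],[-1,0,0,0,0],[-1,0,0,0,0],[-1,0,0,0,0]]]'
python3 - <<'E'
from h import *
W=Cam("wrist"); cv2.imwrite("pics/w12.png",W.img); s=readout.observe(); print(s["tcp_pos"],s["ft_force"],s["time_s"])
E
```

```text
time_s: 29.05
tcp_pos: [0.5728, -0.2126, 0.1545]
ee_rot: [-1.207, 1.214, -1.214]
ft_force: [0.8, 1.0, -2.7]
gripper_width: 0.324
time_s: 30.05
tcp_pos: [0.5728, -0.2119, 0.1547]
ee_rot: [-1.207, 1.213, -1.213]
ft_force: [0.7, -0.1, -3.4]
gripper_width: 0.317
[ 0.5728 -0.2119  0.1547] [ 0.1072  0.7894 -4.0789] 30.1
```

View pics/w12.png

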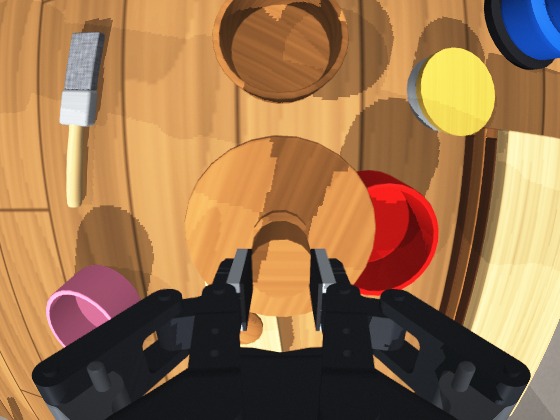

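Run:
```python
from h import *
W=Cam("wrist"); s=readout.observe(); print(s["tcp_pos"])
crop(W.img,200,0,360,120,5,"pics/w12c.png")
```

```text
[ 0.5728 -0.2119  0.1547]
```

View pics/w12c.png

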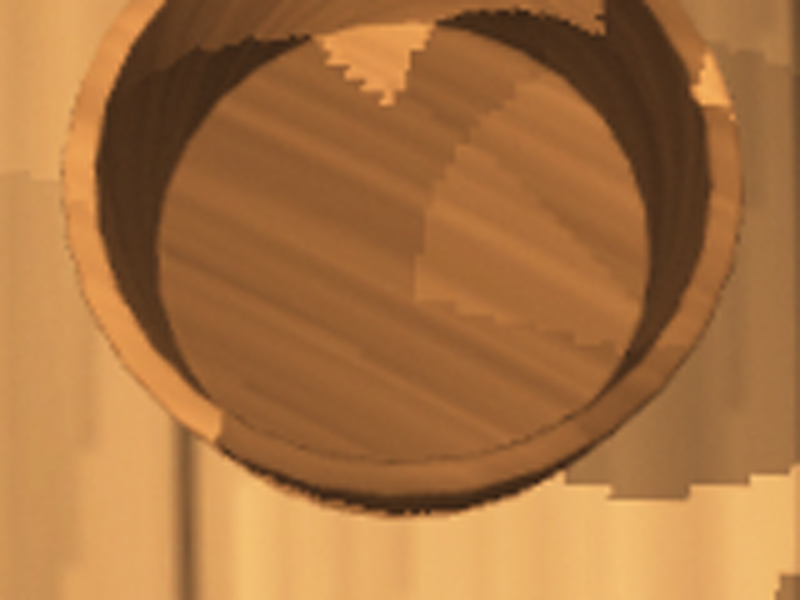

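Run:
```python
from h import *
from scipy.optimize import least_squares
W=Cam("wrist"); s=readout.observe(); p=np.array(s["tcp_pos"])
pts=[(64,190),(743,190),(400,494),(105,50),(712,60),(120,345),(690,345)]
P=np.array([W.plane(200+u/5-.4,v/5-.4,.07)[:2] for u,v in pts])
r=least_squares(lambda q:np.linalg.norm(P-q[:2],axis=1)-.055,P.mean(0)); print(r.x,r.fun, r.x-p[:2])
# knob top and lid outline check
for q in[(281,269)]: print(W.plane(*q,p[2]+.037)-p)
L=[W.plane(u,v,p[2]-.009)[:2]-p[:2] for u,v in[(184.5,222),(376.5,222),(280,135.5)]];print(np.array(L))
```

```text
[ 0.5745 -0.0727] [-0.0004 -0.0008 -0.0003 -0.002  -0.0016 -0.0011 -0.001 ] [0.0017 0.1392]
[ 0.001  -0.0009  0.037 ]
[[-0.0584  0.0075]
 [ 0.0602  0.0069]
 [ 0.0009  0.0587]]
```

```bash
python3 -m pendant '[[[-1,-0.15,0,0.003,0],[-1,-0.3,0,0,0],[-1,-0.35,0,0,0],[-1,-0.25,0,0,0],[-1,-0.117,0,0,0],[-1,0,0.06,0,0],[-1,0,0.14,0,0],[-1,0,0.12,0,0]]]'
python3 - <<'E'
from h import *
S=Cam("scene");D=Cam("side"); W=Cam("wrist"); cv2.imwrite("pics/w13.png",W.img); s=readout.observe(); print(s["tcp_pos"],s["ft_force"],s["time_s"])
f=lambda i,x0,y0,x1,y1:cv2.resize(i[y0:y1,x0:x1],(390,390),interpolation=cv2.INTER_CUBIC)
cv2.imwrite("pics/c13.png",np.hstack([f(S.img,190,150,310,270),f(D.img,200,120,320,240)]))
E
```

```text
time_s: 31.2
tcp_pos: [0.5729, -0.0737, 0.1144]
ee_rot: [-1.208, 1.216, -1.214]
ft_force: [0.1, 0.3, -3.5]
gripper_width: 0.326
[ 0.5725 -0.0727  0.1145] [-1.372  -0.2936 -3.3717] 31.35
```

View pics/c13.png

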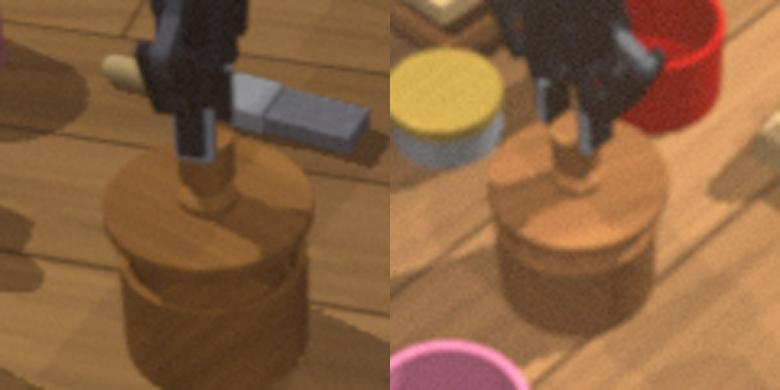

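Run:
```python
from h import *
S=Cam("scene");D=Cam("side"); s=readout.observe(); p=s["tcp_pos"];print(p)
for C in (S,D):
  for z in(.07,p[2]-.009): print(C.name,z,C.proj([.5745,-.0725,z]))
f=lambda i,x0,y0,x1,y1:cv2.resize(i[y0:y1,x0:x1],(390,390),interpolation=cv2.INTER_CUBIC)
cv2.imwrite("pics/c13.png",np.hstack([f(S.img,215,180,295,260),f(D.img,220,150,300,230)]))
```

```text
[ 0.574  -0.0722  0.1162]
scene 0.07 [255.0975 226.2083]
scene 0.10722756636999546 [254.3486 210.7311]
side 0.07 [256.2822 184.329 ]
side 0.10722756636999546 [255.8329 172.7346]
```

View pics/c13.png

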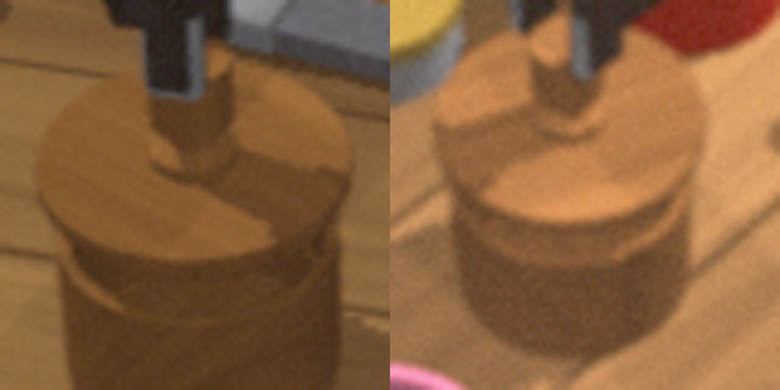

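```bash
python3 -m pendant '[[[-1,0,0.04,0,0],[-1,0,0.05,0,0],[-1,0,0.05,0,0],[-1,0,0.03,0,0],[-1,0,0,0,0],[-1,0,0,0,0],[-1,0,0,0,0],[-1,0,0,0,0]]]'
python3 -m pendant '[[[-1,0,0.013,0,0],[-1,0,0.012,0,0],[-1,0,0,0,0],[-1,0,0,0,0],[-1,0,0,0,0],[-1,0,0,0,0],[-1,0,0,0,0],[-1,0,0,0,0]]]'
```

```text
time_s: 32.45
tcp_pos: [0.574, -0.0719, 0.0961]
ee_rot: [-1.207, 1.212, -1.213]
ft_force: [0.9, -0.5, -3.4]
gripper_width: 0.323
time_s: 33.45
tcp_pos: [0.5738, -0.0718, 0.0929]
ee_rot: [-1.207, 1.213, -1.213]
ft_force: [0.0, -0.0, -4.3]
gripper_width: 0.318
```

```bash
python3 -m pendant '[[[-1,0,0.01,0,0],[-1,0,0.007,0,0],[-1,0,0,0,0],[-1,0,0,0,0],[-1,0,0,0,0],[-1,0,0,0,0],[-1,0,0,0,0],[-1,0,0,0,0]]]'
python3 -m pendant '[[[-1,0,0.009,0,0],[-1,0,0,0,0],[-1,0,0,0,0],[-1,0,0,0,0],[-1,0,0,0,0],[-1,0,0,0,0],[-1,0,0,0,0],[-1,0,0,0,0]]]'
```

```text
time_s: 34.45
tcp_pos: [0.5739, -0.0718, 0.0909]
ee_rot: [-1.207, 1.213, -1.213]
ft_force: [-0.7, 0.3, -2.8]
gripper_width: 0.324
time_s: 35.45
tcp_pos: [0.5739, -0.0718, 0.0898]
ee_rot: [-1.207, 1.213, -1.213]
ft_force: [-0.7, -0.3, -2.3]
gripper_width: 0.32
```

```bash
python3 -m pendant '[[[-1,0,0.007,0,0],[-1,0,0,0,0],[-1,0,0,0,0],[-1,0,0,0,0],[-1,0,0,0,0],[-1,0,0,0,0],[-1,0,0,0,0],[-1,0,0,0,0]]]'
python3 -m pendant '[[[-1,0,0.007,0,0],[-1,0,0,0,0],[-1,0,0,0,0],[-1,0,0,0,0],[-1,0,0,0,0],[-1,0,0,0,0],[-1,0,0,0,0],[-1,0,0,0,0]]]'
python3 - <<'E'
from h import *
S=Cam("scene");D=Cam("side"); s=readout.observe(); print(s["tcp_pos"],s["ft_force"],s["time_s"])
f=lambda i,x0,y0,x1,y1:cv2.resize(i[y0:y1,x0:x1],(390,390),interpolation=cv2.INTER_CUBIC)
cv2.imwrite("pics/c14.png",np.hstack([f(S.img,215,190,295,270),f(D.img,220,150,300,230)]))
E
```

```text
time_s: 36.45
tcp_pos: [0.574, -0.0718, 0.0892]
ee_rot: [-1.207, 1.212, -1.213]
ft_force: [-1.9, 0.0, 3.5]
gripper_width: 0.322
time_s: 37.45
tcp_pos: [0.5741, -0.0719, 0.0892]
ee_rot: [-1.207, 1.212, -1.214]
ft_force: [-3.2, -0.9, 9.0]
gripper_width: 0.325
[ 0.5741 -0.0719  0.0892] [-2.5012  0.0798  8.4399] 37.55
```

View pics/c14.png

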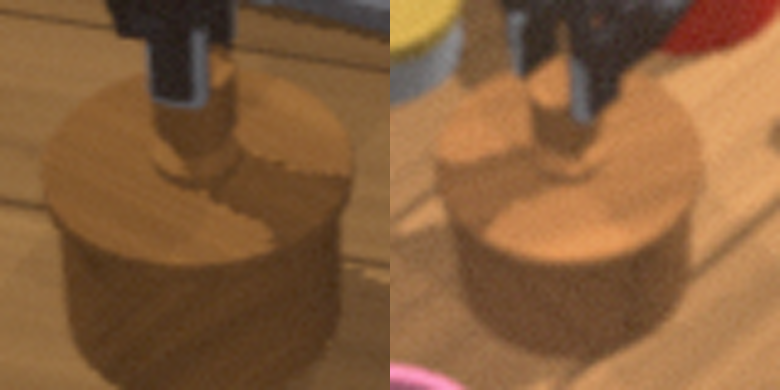

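```bash
python3 -m pendant '[[[-1,0,-0.012,0,0],[-1,0,0,0,0],[-0.2,0,0,0,0],[0,0,0,0,0],[0.3,0,0,0,0],[1,0,0,0,0],[1,0,0,0,0],[1,0,0,0,0]]]'
python3 -m pendant '[[[1,0,-0.05,0,0],[1,0,-0.15,0,0],[1,0,-0.25,0,0],[1,0,-0.3,0,0],[1,0,-0.3,0,0],[1,0,-0.2,0,0],[1,0,-0.1,0,0],[1,0,0,0,0]]]'
python3 - <<'E'
from h import *
S=Cam("scene");D=Cam("side"); W=Cam("wrist");s=readout.observe(); print(s["tcp_pos"],s["ft_force"],s["time_s"],s["gripper_width"])
f=lambda i,x0,y0,x1,y1:cv2.resize(i[y0:y1,x0:x1],(390,390),interpolation=cv2.INTER_CUBIC)
cv2.imwrite("pics/c15.png",np.hstack([f(S.img,215,190,295,270),f(D.img,220,150,300,230)])); cv2.imwrite("pics/w15.png",W.img)
cv2.imwrite("pics/s15.png",S.img)
for C in (S,D):
  print(C.name,[C.proj([.5745,-.0725,z]) for z in (.07,.08,.126)])
E
```

```text
time_s: 38.55
tcp_pos: [0.5739, -0.0718, 0.0896]
ee_rot: [-1.207, 1.213, -1.213]
ft_force: [-0.8, -0.4, -0.3]
gripper_width: 1.001
time_s: 39.55
tcp_pos: [0.5743, -0.0717, 0.2527]
ee_rot: [-1.206, 1.211, -1.214]
ft_force: [0.4, 0.8, 1.0]
gripper_width: 0.996
[ 0.5731 -0.0718  0.2504] [-0.1689 -0.847   0.4743] 39.7 0.9987080004865199
scene [array([255.0975, 226.2083]), array([254.8998, 222.1233]), array([253.957 , 202.6384])]
side [array([256.2822, 184.329 ]), array([256.1641, 181.2824]), array([255.5958, 166.6161])]
```

View pics/c15.png

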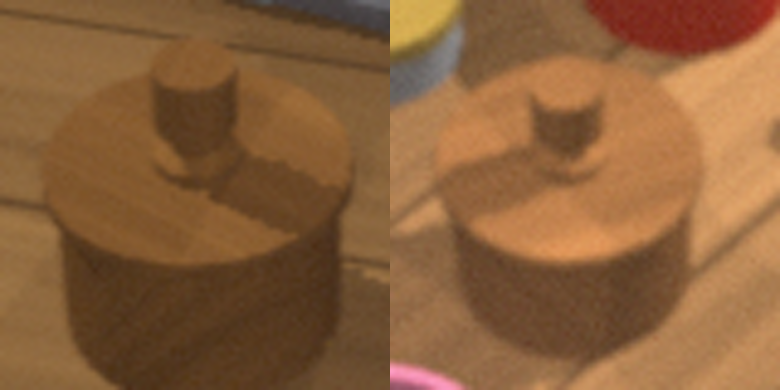

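View pics/w15.png

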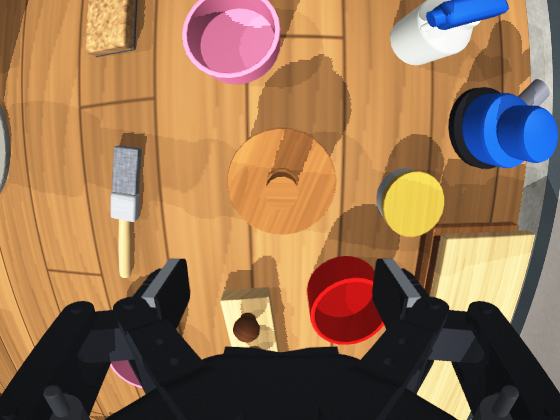

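View pics/s15.png

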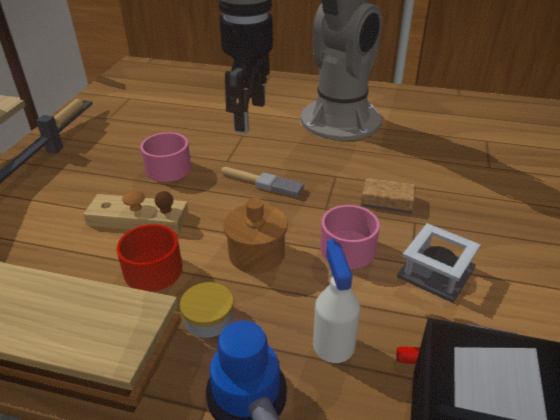

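The lid lies level on the brown box (scene (256,235)), with the knob upright and flush. The mushroom and ball knobs are still in the rack at (134,200) and (164,201), and the gripper is clear.

```bash
python3 -c "
from workcell import order; print(order.sign_off())"
```

```text
the job is handed in; nothing more can be done
None
```

I pressed the straight, flat-topped knob home in the lid, lifted the lid by the knob, set it on the brown round box and let go. The job was handed in at about 40 s of the 64 s allowed. No verdict is given, so success is judged from my own readings.

- **Pressing home:** the rest sank about 20 mm before it landed on its stop. I then pressed until the joint went stiff, to about 20.5 N at the wrist. Adding the lid's weight, that is about 23 N on the rest, against the 30 N limit.
- **Lift and set-down:** the knob held the lid through the whole carry. The lid met the rim with the tool at 0.0892 m, where a fully home knob predicted about 0.089 m. The highest reading at set-down was 9 N, against the 40 N limit.
- **Final pictures:** the lid lies level with its flange on the rim, centred to about 1–2 mm. The collar sits flush and the gripper is open and 16 cm higher. The other two knobs are still in the rack, and the nearby bench items look unmoved.
- **Small disagreement:** the scene and side cameras placed the box about 5 mm apart in x. I used 0.5745 m from the wrist camera, which lay between them. No check failed.

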